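Measure the space for a new cake stand with a retractable rule

TASK

Measure the space for the new cake stand: hook the end of the retractable rule over the metal upstand at about the middle of its length, and draw the rule straight back against its spring until the rear end of its case is level with the near edge of the wooden serving board beside it. There press the case down until its sole is fully in and locks the blade, and let go, leaving the rule hooked, drawn out and locked. Leave the other things on the counter where they are.

Things in the scene. Friction and masses are not known exactly. Their poses are not given: they have to be found in the camera images.
- rule_center (a point): Centre of the retractable rule's case (loose, 0.3 kg): grey plastic with black ribbed sides, 130 mm long (x), 40 mm wide (y, grasp across it from above), 44 mm high, standing upright on a black rubber sole that sticks out 8 mm below it. The point is half-way up the case, 30 mm above the counter as it stands. x points forward, to the end where the blade comes out; z up.
- rule_rear (a point): Middle of the flat rear end of the rule's case, 65 mm behind its centre along the case's -x, at the same height; axes as the case.
- hook (a point): Steel claw at the blade's free end, 30 mm wide (y), 4 mm thick, from the blade down to 14 mm above the foot of the unlocked sole (8 mm when locked). The point is on the claw's inner face, which looks back to the case, 18 mm above the unlocked foot; axes as the case. With the blade in, that face is 30 mm ahead of the case's front end, 95 mm ahead of its centre.
- blade (a joint): How far the blade is drawn out, m: 0 in (start), at most 0.100. Rigid straight steel strip, 20 mm wide, 3 mm thick, underside 40 mm above the foot of the unlocked sole (34 mm when locked). A spring pulls it in with 3 N at 0 and 4.2 N at 0.100: more than the case's friction on the counter, so an unlocked rule slides back when let go.
- sole (a joint): Lock, m: 0 sole out, blade free (start). Pushing the case straight down on the counter slides the sole stiffly into the case: about 10 N starts it, 18 N takes it fully in, to a hard stop at 0.006; from 0.003 on it clamps the blade. It stays where it is left and does not come out again: do not press down hard before the blade is drawn out. Fully in, the case is 6 mm lower.
- upstand_mid (a point): Middle of the top edge of the fixed upstand, a dark steel angle: upright 8 mm thick (x), 150 mm long (y), 30 mm high. x is square to it and points to its far side, where the claw must go down; a foot 3 mm thick reaches 33 mm out there. The case stays on the near side (-x), its x pointing as this x, the blade lying across above the top edge.
- board_near_edge (a point): Middle of the near edge, 6 mm above the counter, of the fixed wooden board: 150 mm (x) by 100 mm (y), 12 mm thick, lying left (+y) of the rule's path, square to the upstand. Axes as the upstand's; the board lies on the +x side of this edge. The rule's rear end must come to the line along y through this point: the blade is then 35 to 80 mm out.
- lid_stack: Bystander: stack of black cup lids, 69 mm across, 39 mm high. Origin at the centre of its underside.
- sugar_caddy: Bystander: white porcelain caddy with sugar sachets, 74 x 77 x 60 mm. Origin at the centre of its underside.
- cup: Bystander: white espresso cup, 78 x 99 x 55 mm. Origin at the centre of its underside.
- kitchen_timer: Bystander: small white digital timer lying on its back, 69 x 72 x 21 mm. Origin at the centre of its underside.
Mind the look-alikes: they are no part of the job. Leave any blue look-alike of the part that bears upstand_mid alone.

How it is judged:
On the way, in this order (a step that is already met when the one before it is completed fails the run):
1. the claw is down behind the upstand, the lock still out (x of hook in the frame of upstand_mid between -0.001 and 0.03 m and y of hook in the frame of upstand_mid between -0.06 and 0.06 m and z of hook in the frame of upstand_mid below -0.006 m and value of joint sole below 0.0035 m), for 0.1 s.
2. still hooked, the blade is drawn out at least 25 mm, the lock still out (x of hook in the frame of upstand_mid between -0.001 and 0.01 m and y of hook in the frame of upstand_mid between -0.06 and 0.06 m and z of hook in the frame of upstand_mid below -0.006 m and value of joint blade above 0.025 m and value of joint sole below 0.0035 m), for 0.1 s.
At the end, for the whole second after the job is handed in: Claw behind the upstand, within 60 mm of its middle, over 6 mm below its top edge, within 6 mm of its far face; case rear level with the board's near edge within 7 mm; sole locked in (over 5 mm), blade out over 20 mm and still; case upright on the counter, square to the upstand within 8 degrees (x of hook in the frame of upstand_mid between -0.001 and 0.01 m and y of hook in the frame of upstand_mid between -0.06 and 0.06 m and z of hook in the frame of upstand_mid below -0.006 m and x of rule_rear in the frame of board_near_edge between -0.007 and 0.007 m and value of joint sole above 0.005 m and value of joint blade above 0.02 m and angle between the x axis of rule_center and the x axis of upstand_mid, either way round below 0.14 rad and angle between rule_center's own z axis and vertical below 0.08 rad and height (world z) of rule_center below 0.032 m and velocity of joint blade between -0.01 and 0.01 m/s); the robot touches nothing.
It fails at once if a bystander is moved by more than 30 mm (distance of any of lid_stack, sugar_caddy, cup, kitchen_timer from where it was at the start of the episode above 0.03 m).
It also fails if it takes over 42 s, if anything falls off the work surface, if the arm or the gripper's body presses on something with over 40 N, if the wrist force passes 120 N, or if a joint passes its speed limit or range.

ROBOT

A 6-joint arm with a two-finger parallel gripper is mounted at the origin on a cart in front of the work surface, level with it; the furniture and walls round the work are solid. World frame = base frame: x ahead of the robot, y to its left, z up, the work surface at z = 0. Lengths are in m, angles in rad, forces in N, time in s.
With the tool pointing down it reaches from about 0.3 to 0.775 m from the base axis. Payload 14.6 kg.
Tool frame: the origin (TCP) lies on the centre line of the jaws, within the pads' length; the fingertips stand 19 mm ahead of it and the grasp point (between the pads) is the TCP; y points along the fingers, x is the direction in which the jaws open and shut, and the axes are right-handed (so a half turn about y gives the same grasp; the last joint's range is limited). The gripper opens to 94 mm and grips with 3 to 60 N. Pads are 16 mm wide; open, the fingers measure 119 mm over their backs; the gripper's body (75 mm by 177 mm) begins 78 mm behind the grasp point.
Start: joints at [1.212, 0.3, 1.521, -0, 1.321, -0.067], TCP at [0.158, 0.527, 0.224] pointing down, gripper open.
Joint ranges: [-3.03, 3.03], [-0.79, 2.21], [0.23, 2.52], [-1.04, 4.18], [0, 3.07], [-2.55, 2.55]. Speed limits (rad/s): [2.22, 2.22, 2.57, 3.14, 3.14, 3.14].

INTERFACE

Orientations are given as [roll, pitch, yaw] about the fixed x, y, z axes, in that order (R = Rz(yaw) Ry(pitch) Rx(roll)).
In Python, from station import get_obs, cams, workorder gives the robot as it stands.
- The arm moves only by the shell command python3 -m handwheel 'ROWS' [FORCE]. ROWS is JSON, a list of rows, each an object of numbers: "fingers": the opening, from -1 (shut) to 1 (fully open); "x", "y", "z": the shift along the tool's x, y, z in m; "spin": the turn about the tool's y in degrees. In form: [{"fingers": .., "x": .., "y": .., "z": .., "spin": ..}, ...]. A call has exactly 10 rows; each row is the pose to reach, as a shift and turn from the pose commanded when the call began, along the tool's axes at that moment; what a row does not reach only later rows make up. A row lasts 1/10 s, in which the tool goes at most 50 mm and 8.59 degrees, less where a joint would pass 70% of its speed; a pose out of reach is approached as far as the arm can. A call with a gripper value outside its range is refused whole. The fingers move at their own pace and stop on an object; FORCE is the grip in N (left out, the last holds). Time passes only in rows, so rows that repeat a pose let the fingers close, or fill a call up. It gives the time, the measured TCP pose, the force and the opening at its end, in the units of the state.
- get_obs(): the state, without advancing time (a new reading comes with each control period).
- cams.camera(name): name is "scene" or "top"; returns (picture, depth): 480x640x3 uint8, red, green, blue; 480x640 float32, m along the optical axis (not along the pixel's ray), 0 where there is no reading.
- cams.get_calibration(name): a dict with "fx", "fy", "cx", "cy" (pixels), "view" (4x4, takes a point from world to camera coordinates). Camera axes: x right, y down, z forward; pixel columns grow to the right and rows downward; lengths in m; the calibration is good to about 2 mm. A picture is of the moment at which its call begins. get_calibration takes no time and is no camera call.
- workorder.hand_in(): hands the job in, once; it reports no verdict.
The state is a dict: "time_s": time; "qpos": joint angles; "joint_vel": joint speeds; "tau": joint torques, N m; "ee_pos": TCP position; "eef_rot": TCP orientation; "force": force on the tool from outside, world axes, zero at the start; "moment": the same for the moment, N m; "grip_width": finger opening in m.
Only numpy, scipy, OpenCV 4.12 (cv2) and the standard library are available. Lean on these libraries where they do the work, as an engineer would, in place of code of your own. Each camera call takes 0.05 s, during which the arm holds its last target. There are 200 camera calls.

## Working session

There is one attempt and no reset: what is moved stays moved. The work goes in short steps, Python scripts to look and compute and a shell command to move; the robot and the scene stay as the last step left them, time stands still between calls to the robot, and variables do not carry over. Pictures are saved under pics/ and viewed, about 8 in all and at most 12, crops included, and the job is handed in when it is done.

```bash
mkdir -p pics; ls; cat > h.py <<'E'
import numpy as np, cv2
from station import get_obs, cams, workorder
def snap(n):
    p,d=cams.camera(n); return p,d
def pts(d,c):
    v,u=np.mgrid[:480,:640]; X=np.stack([(u-c['cx'])/c['fx']*d,(v-c['cy'])/c['fy']*d,d],-1)
    V=np.linalg.inv(np.array(c['view'])); return X@V[:3,:3].T+V[:3,3]
def ray(c,u,v,z):
    V=np.linalg.inv(np.array(c['view'])); r=V[:3,:3]@np.array([(u-c['cx'])/c['fx'],(v-c['cy'])/c['fy'],1]); o=V[:3,3]
    return o+r*(z-o[2])/r[2]
E
python3 - <<'E'
from h import *
print(get_obs())
for n in ("scene","top"):
    p,d=snap(n); cv2.imwrite(f'pics/{n}0.png',p[...,::-1]); np.savez(f'{n}0.npz',p=p,d=d)
    c=cams.get_calibration(n); print(n,c,(d>0).mean())
E
```

```text
pics
{'time_s': 0.0, 'qpos': array([ 1.21240153e+00,  3.00495896e-01,  1.52159598e+00,  1.17057817e-05,
        1.32070537e+00, -6.66389082e-02]), 'joint_vel': array([-1.64081893e-03, -5.34274047e-04,  9.09724694e-05,  5.32563431e-04,
        8.63598610e-04, -7.50279315e-04]), 'tau': array([ 8.42059144e-04, -5.31795073e+01, -3.52744532e+01,  7.08994735e-02,
        2.43010547e-02, -7.59577097e-05]), 'ee_pos': array([0.15813218, 0.52651798, 0.22386642]), 'eef_rot': array([-1.57070480e+00,  1.20115389e-03,  1.27903759e+00]), 'force': array([-0.09307168, -0.89657967,  1.09870361]), 'moment': array([-0.03783937,  0.01759778, -0.07063116]), 'grip_width': 0.09419010752662715}
scene {'fx': 492.3970084923288, 'fy': 492.3970084923288, 'cx': 316.62747242920125, 'cy': 231.39408062221008, 'view': array([[ 0.79580596, -0.60554657, -0.0024955 , -0.43951153],
       [-0.30795421, -0.40115651, -0.8626921 ,  0.23069583],
       [ 0.52139916,  0.68730401, -0.50572335,  1.03765232],
       [ 0.        ,  0.        ,  0.        ,  1.        ]])} 0.9337174479166667
top {'fx': 562.1117528931313, 'fy': 562.1117528931313, 'cx': 316.27486864739234, 'cy': 242.84441488057692, 'view': array([[ 0.02076405, -0.99976653, -0.00597879,  0.02864948],
       [-0.97910693, -0.01912431, -0.20244475,  0.58200695],
       [ 0.20228314,  0.01005745, -0.97927544,  1.5116289 ],
       [ 0.        ,  0.        ,  0.        ,  1.        ]])} 0.996005859375
```

View pics/top0.png

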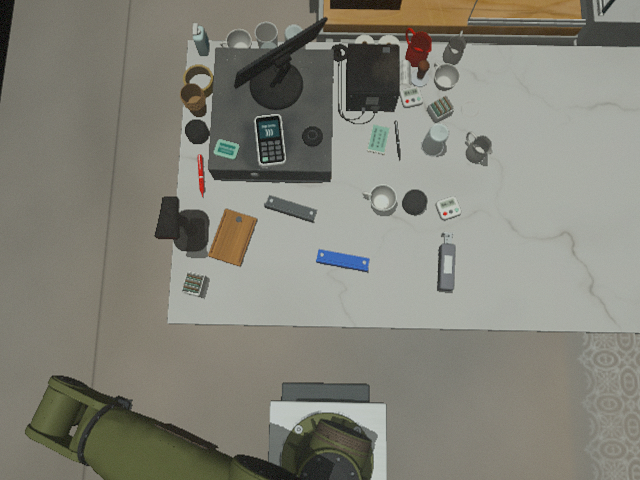

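View pics/scene0.png

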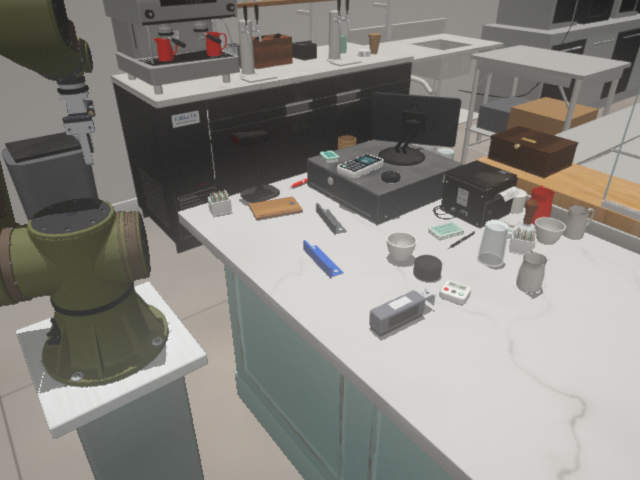

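The top view shows the rule at (446,265) with its claw up at (446,238). The dark steel angle is at (290,208), a blue angle at (343,260), and the wooden board at (233,237). The dark angle fits "dark steel" and is square to the board; the blue one is the look-alike. One enlarged crop will confirm this.

```bash
python3 - <<'E'
from h import *
D=np.load('top0.npz'); p,d=D['p'],D['d']; c=cams.get_calibration('top'); P=pts(d,c)
def cr(u0,v0,u1,v1,s): return cv2.resize(p[v0:v1,u0:u1,::-1],None,fx=s,fy=s,interpolation=cv2.INTER_CUBIC)
a=cr(200,190,330,275,6); b=cr(425,225,465,300,6)
b=np.vstack([b,np.zeros((510-b.shape[0],240,3),np.uint8)]) if b.shape[0]<510 else b[:510]
cv2.imwrite('pics/crop1.png',cv2.resize(np.hstack([a,b[:510]]),(800,400)))
hsv=cv2.cvtColor(p,cv2.COLOR_RGB2HSV); Z=P[...,2]
print('counter z',np.median(Z[290:320,350:420]))
def box(m,name,z,roi):
    u0,v0,u1,v1=roi; M=np.zeros(m.shape,np.uint8); M[v0:v1,u0:u1]=m[v0:v1,u0:u1]
    cs,_=cv2.findContours(M,0,2); k=max(cs,key=cv2.contourArea).reshape(-1,2)
    W=np.array([ray(c,u,v,z)[:2] for u,v in k],np.float32)
    r=cv2.minAreaRect(W*1000); bp=cv2.boxPoints(r)/1000
    print(name,np.round(r[0],1),np.round(r[1],1),round(r[2],2)); print(np.round(bp,4).tolist())
h,s,v=hsv[...,0],hsv[...,1],hsv[...,2]
box((h<25)&(s>90)&(Z<.05),'board',.012,(200,195,262,275))
box((v<125)&(s<90),'angle',.0,(258,192,322,226))
m=(Z>.022); box(m,'upright(z>.022)',.03,(258,185,322,226))
box((v<150)&(Z>.03),'rule',.052,(425,225,465,300))
box(Z>.02,'rule z',.052,(425,225,465,300))
for n,(u,v) in dict(rule=(446,280),blade=(446,240),ang=(290,212),angf=(292,206)).items(): print(n,P[v,u].round(4))
E
```

```text
counter z 0.00018831370520955293
board [603.9 284.3] [ 98.3 147.9] 73.15
[[0.5188999772071838, 0.25870001316070557], [0.6603999733924866, 0.21580000221729279], [0.6888999938964844, 0.3098999857902527], [0.5473999977111816, 0.35280001163482666]]
angle [695.6 119.5] [158.1  40.6] 73.12
[[0.6531999707221985, 0.04969999939203262], [0.6919999718666077, 0.03790000081062317], [0.7379000186920166, 0.18930000066757202], [0.6991000175476074, 0.20110000669956207]]
upright(z>.022) [679.9 122.9] [149.7  14.4] 73.72
[[0.6520000100135803, 0.05310000106692314], [0.6657999753952026, 0.04899999871850014], [0.7077999711036682, 0.19269999861717224], [0.6940000057220459, 0.19670000672340393]]
rule [ 524.4 -323.4] [ 44.7 131.7] 86.96
[[0.45750001072883606, -0.34220001101493835], [0.5889999866485596, -0.3492000102996826], [0.5914000272750854, -0.3046000003814697], [0.45989999175071716, -0.29760000109672546]]
rule z [ 539.2 -323.5] [ 47.2 165.6] 88.33
[[0.45570001006126404, -0.34470000863075256], [0.6212999820709229, -0.34950000047683716], [0.6226999759674072, -0.30230000615119934], [0.4571000039577484, -0.29739999771118164]]
rule [ 0.4848 -0.3204  0.0532]
blade [ 0.5999 -0.3254  0.0438]
ang [0.6772 0.1184 0.0283]
angf [7.028e-01 1.147e-01 5.000e-04]
```

View pics/crop1.png

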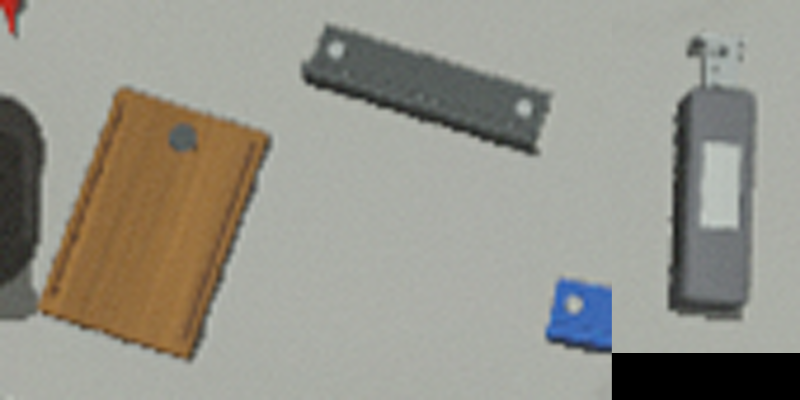

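The crop confirms it. The dark angle has its upright on the near (lower) side and its foot on the far side, and it is square to the board (both about -16.9°). The rule's claw points to +x. Next I compute the moves.

```bash
cat >> h.py <<'E'
U=np.array([.957,-.290]); T=np.array([.290,.957])   # upstand x, y
def go(x,y,z,yaw):
    "tool-axis shift from the present pose to a world pose (tool down, tool-x at yaw deg)"
    o=get_obs(); p=o['ee_pos']; f=o['eef_rot'][2]; d=np.array([x,y])-p[:2]
    print('from',p.round(4),'yaw',round(np.degrees(f),2),'-> x %.4f y %.4f z %.4f spin %.2f'%(d@[np.cos(f),np.sin(f)],p[2]-z,d@[-np.sin(f),np.cos(f)],np.degrees(f)-yaw))
E
python3 -c "
from h import *
go(.36,.08,.22,80)"
```

```text
from [0.1581 0.5265 0.2239] yaw 73.28 -> x -0.3696 y 0.0039 z -0.3218 spin -6.72
```

```bash
python3 -m handwheel '[{"fingers":1,"x":-0.037,"y":0,"z":-0.032,"spin":-0.7},{"fingers":1,"x":-0.074,"y":0,"z":-0.064,"spin":-1.4},{"fingers":1,"x":-0.111,"y":0,"z":-0.096,"spin":-2.1},{"fingers":1,"x":-0.148,"y":0,"z":-0.128,"spin":-2.8},{"fingers":1,"x":-0.185,"y":0,"z":-0.16,"spin":-3.5},{"fingers":1,"x":-0.222,"y":0,"z":-0.192,"spin":-4.2},{"fingers":1,"x":-0.259,"y":0,"z":-0.224,"spin":-4.9},{"fingers":1,"x":-0.296,"y":0,"z":-0.256,"spin":-5.6},{"fingers":1,"x":-0.333,"y":0,"z":-0.288,"spin":-6.3},{"fingers":1,"x":-0.37,"y":0,"z":-0.322,"spin":-6.7}]'
python3 -c "
from h import *
go(.5255,-.3257,.15,87)"
```

```text
time_s: 1.1
ee_pos: [0.3602, 0.078, 0.2246]
eef_rot: [-1.571, -0.0, 1.397]
force: [1.7, 0.6, 0.2]
grip_width: 0.0943
from [0.3602 0.078  0.2246] yaw 80.02 -> x -0.3690 y 0.0746 z -0.2327 spin -6.98
```

```bash
python3 -m handwheel '[{"fingers":1,"x":-0.037,"y":0,"z":-0.023,"spin":-0.7},{"fingers":1,"x":-0.074,"y":0,"z":-0.046,"spin":-1.4},{"fingers":1,"x":-0.111,"y":0,"z":-0.07,"spin":-2.1},{"fingers":1,"x":-0.148,"y":0.01,"z":-0.093,"spin":-2.8},{"fingers":1,"x":-0.185,"y":0.02,"z":-0.116,"spin":-3.5},{"fingers":1,"x":-0.222,"y":0.03,"z":-0.14,"spin":-4.2},{"fingers":1,"x":-0.259,"y":0.04,"z":-0.163,"spin":-4.9},{"fingers":1,"x":-0.296,"y":0.05,"z":-0.186,"spin":-5.6},{"fingers":1,"x":-0.333,"y":0.065,"z":-0.21,"spin":-6.3},{"fingers":1,"x":-0.369,"y":0.0746,"z":-0.2327,"spin":-7}]'
python3 - <<'E'
from h import *
go(.5255,-.3257,.034,87)
p,d=snap('scene'); cv2.imwrite('pics/s1.png',cv2.resize(p[200:400,300:560,::-1],None,fx=3,fy=3))
E
```

```text
time_s: 2.1
ee_pos: [0.5251, -0.3255, 0.1483]
eef_rot: [-1.57, -0.001, 1.518]
force: [-0.7, -0.0, 1.4]
grip_width: 0.0941
from [ 0.5251 -0.3255  0.1483] yaw 86.99 -> x -0.0002 y 0.1143 z -0.0004 spin -0.01
```

View pics/s1.png

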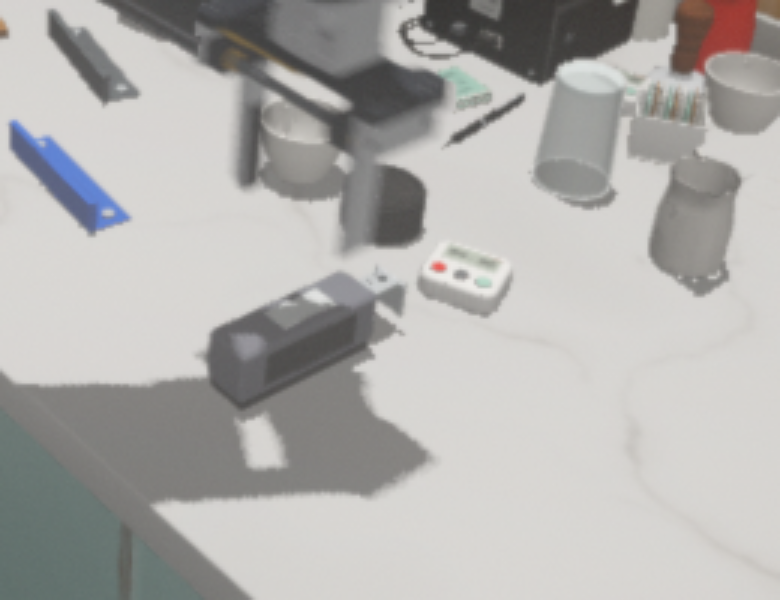

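The fingers stand either side of the case: left finger at about (245,180), right finger at about (360,240), case at (290,340). Now descend and grip.

```bash
python3 -m handwheel '[{"fingers":1,"x":0,"y":0.02,"z":0,"spin":0},{"fingers":1,"x":0,"y":0.04,"z":0,"spin":0},{"fingers":1,"x":0,"y":0.06,"z":0,"spin":0},{"fingers":1,"x":0,"y":0.08,"z":0,"spin":0},{"fingers":1,"x":0,"y":0.095,"z":0,"spin":0},{"fingers":1,"x":0,"y":0.105,"z":0,"spin":0},{"fingers":1,"x":0,"y":0.111,"z":0,"spin":0},{"fingers":1,"x":0,"y":0.114,"z":0,"spin":0},{"fingers":1,"x":0,"y":0.114,"z":0,"spin":0},{"fingers":1,"x":0,"y":0.114,"z":0,"spin":0}]' 40
python3 -m handwheel '[{"fingers":-0.1,"x":0,"y":0,"z":0,"spin":0},{"fingers":-0.2,"x":0,"y":0,"z":0,"spin":0},{"fingers":-0.3,"x":0,"y":0,"z":0,"spin":0},{"fingers":-0.6,"x":0,"y":0,"z":0,"spin":0},{"fingers":-1,"x":0,"y":0,"z":0,"spin":0},{"fingers":-1,"x":0,"y":0,"z":0,"spin":0},{"fingers":-1,"x":0,"y":0,"z":0,"spin":0},{"fingers":-1,"x":0,"y":0,"z":0,"spin":0},{"fingers":-1,"x":0,"y":0,"z":0,"spin":0},{"fingers":-1,"x":0,"y":0,"z":0,"spin":0}]' 40
```

```text
time_s: 3.15
ee_pos: [0.5253, -0.3241, 0.0365]
eef_rot: [-1.572, 0.001, 1.518]
force: [-0.3, 0.5, 1.1]
grip_width: 0.094
time_s: 4.15
ee_pos: [0.525, -0.3241, 0.0359]
eef_rot: [-1.571, 0.0, 1.518]
force: [0.5, -2.4, 0.1]
grip_width: 0.0395
```

```bash
python3 -m handwheel '[{"fingers":-1,"x":0,"y":-0.005,"z":0,"spin":0},{"fingers":-1,"x":0,"y":-0.015,"z":0,"spin":0},{"fingers":-1,"x":0,"y":-0.03,"z":0,"spin":0},{"fingers":-1,"x":0,"y":-0.045,"z":0,"spin":0},{"fingers":-1,"x":0,"y":-0.06,"z":0,"spin":0},{"fingers":-1,"x":0,"y":-0.075,"z":0,"spin":0},{"fingers":-1,"x":0,"y":-0.09,"z":0,"spin":0},{"fingers":-1,"x":0,"y":-0.1,"z":0,"spin":0},{"fingers":-1,"x":0,"y":-0.1,"z":0,"spin":0},{"fingers":-1,"x":0,"y":-0.1,"z":0,"spin":0}]'
python3 - <<'E'
from h import *
# centre above hooking spot: hook face 12 mm past far face (s=.6185), t=.307
q=(.6185+.012-.095)*U+.307*T; print(q)
go(q[0],q[1],.135,73.15)
p,d=snap('top'); np.savez('t2.npz',p=p,d=d); c=cams.get_calibration('top'); P=pts(d,c)
p2,d2=snap('scene'); c2=cams.get_calibration('scene')
a=cv2.resize(p[190:320,400:500,::-1],(400,520)); b=cv2.resize(p2[150:350,320:480,::-1],(400,520))
cv2.imwrite('pics/l2.png',np.hstack([a,b]))
E
```

```text
time_s: 5.15
ee_pos: [0.5248, -0.3238, 0.1355]
eef_rot: [-1.57, -0.0, 1.518]
force: [0.1, 0.2, -3.6]
grip_width: 0.0392
[0.6015035 0.138504 ]
from [ 0.5248 -0.3238  0.1355] yaw 86.98 -> x 0.4657 y 0.0005 z -0.0522 spin 13.83
```

View pics/l2.png

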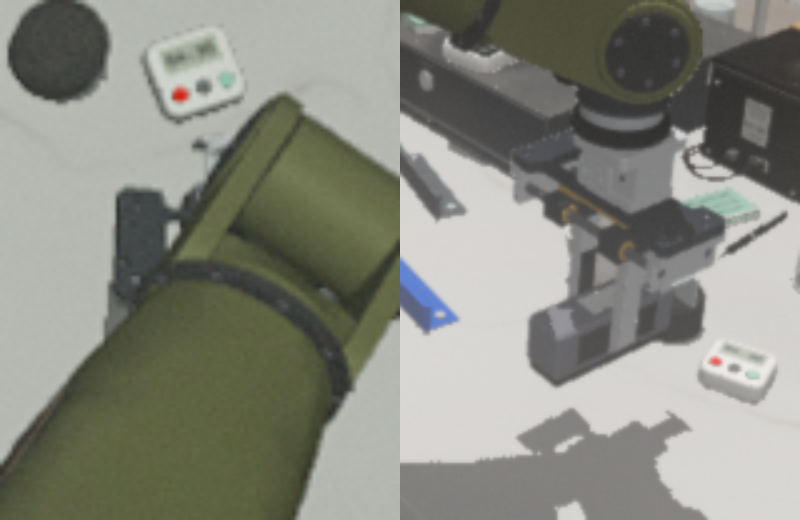

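The rule is lifted, level and well clear of the counter: right panel case at (610,340), rule weight about 3.6 N. Carry it to above the upstand.

```bash
python3 -m handwheel '[{"fingers":-1,"x":0.03,"y":0,"z":-0.005,"spin":1.4},{"fingers":-1,"x":0.08,"y":0,"z":-0.01,"spin":2.8},{"fingers":-1,"x":0.13,"y":0,"z":-0.015,"spin":4.2},{"fingers":-1,"x":0.18,"y":0,"z":-0.02,"spin":5.6},{"fingers":-1,"x":0.23,"y":0,"z":-0.025,"spin":7},{"fingers":-1,"x":0.28,"y":0,"z":-0.03,"spin":8.4},{"fingers":-1,"x":0.33,"y":0,"z":-0.036,"spin":9.8},{"fingers":-1,"x":0.38,"y":0,"z":-0.042,"spin":11.2},{"fingers":-1,"x":0.43,"y":0,"z":-0.048,"spin":12.6},{"fingers":-1,"x":0.4657,"y":0,"z":-0.0522,"spin":13.83}]'
python3 -m handwheel '[{"fingers":-1,"x":0,"y":0.02,"z":0,"spin":0},{"fingers":-1,"x":0,"y":0.035,"z":0,"spin":0},{"fingers":-1,"x":0,"y":0.045,"z":0,"spin":0},{"fingers":-1,"x":0,"y":0.05,"z":0,"spin":0},{"fingers":-1,"x":0,"y":0.05,"z":0,"spin":0},{"fingers":-1,"x":0,"y":0.05,"z":0,"spin":0},{"fingers":-1,"x":0,"y":0.05,"z":0,"spin":0},{"fingers":-1,"x":0,"y":0.05,"z":0,"spin":0},{"fingers":-1,"x":0,"y":0.05,"z":0,"spin":0},{"fingers":-1,"x":0,"y":0.05,"z":0,"spin":0}]'
python3 - <<'E'
from h import *
q=(.6185+.012-.095)*U+.307*T
go(q[0],q[1],.036,73.15)
p,d=snap('top'); p2,d2=snap('scene'); np.savez('t3.npz',p=p,d=d,p2=p2,d2=d2)
a=cv2.resize(p[180:280,220:340,::-1],(480,400)); b=cv2.resize(p2[150:300,220:400,::-1],(480,400))
cv2.imwrite('pics/l3.png',cv2.resize(np.hstack([a,b]),(800,333)))
E
```

```text
time_s: 6.25
ee_pos: [0.6014, 0.1413, 0.1351]
eef_rot: [-1.57, 0.0, 1.277]
force: [-0.1, -0.5, -3.1]
grip_width: 0.0396
time_s: 7.25
ee_pos: [0.6017, 0.1384, 0.086]
eef_rot: [-1.571, -0.0, 1.277]
force: [0.1, 0.5, -3.6]
grip_width: 0.0399
from [0.6017 0.1384 0.086 ] yaw 73.15 -> x 0.0000 y 0.0500 z 0.0002 spin -0.00
```

View pics/l3.png

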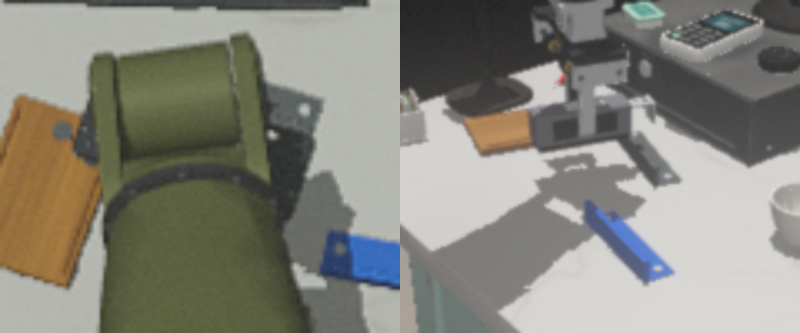

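```bash
python3 - <<'E'
from h import *
D=np.load('t3.npz'); p=D['p2']; c=cams.get_calibration('scene'); V=np.array(c['view'])
def pj(s,t,z):
    w=np.r_[s*U+t*T,z]; q=V[:3,:3]@w+V[:3,3]; return c['fx']*q[0]/q[2]+c['cx'],c['fy']*q[1]/q[2]+c['cy']
u0,v0,k=285,160,8
im=cv2.resize(p[v0:v0+75,u0:u0+100,::-1],None,fx=k,fy=k,interpolation=cv2.INTER_CUBIC)
def dot(pt,col):
    q=pj(*pt); cv2.circle(im,(int((q[0]-u0+.5)*k),int((q[1]-v0+.5)*k)),4,col,1); print(pt,np.round(q,1))
for t in(.24,.315,.39):
    dot((.6105,t,.03),(0,0,255)); dot((.6185,t,.03),(0,255,255))
for t in (.292,.322): dot((.6305,t,.064),(0,255,0))
for t in (.292,.322): dot((.6305,t,.093),(255,255,0))
cv2.imwrite('pics/l4.png',im)
E
```

```text
(0.6105, 0.24, 0.03) [333.8 225.2]
(0.6185, 0.24, 0.03) [336.4 224.7]
(0.6105, 0.315, 0.03) [324.3 213.5]
(0.6185, 0.315, 0.03) [326.8 213. ]
(0.6105, 0.39, 0.03) [315.5 202.7]
(0.6185, 0.39, 0.03) [317.9 202.3]
(0.6305, 0.292, 0.064) [333.6 205.5]
(0.6305, 0.322, 0.064) [329.8 201.1]
(0.6305, 0.292, 0.093) [333.8 196.6]
(0.6305, 0.322, 0.093) [329.9 192.3]
```

View pics/l4.png

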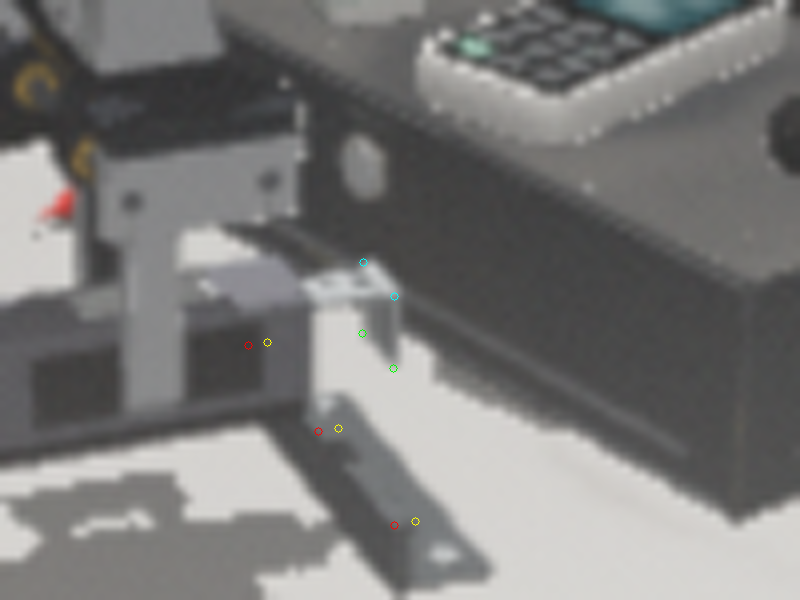

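The claw (tip at about (393,368)) sits on the predicted green and cyan marks. The upstand's top edge agrees with the red and yellow marks at its near end (~(400,525)). Descend with the claw 12 mm past the far face.

```bash
python3 -m handwheel '[{"fingers":-1,"x":0,"y":0.006,"z":0,"spin":0},{"fingers":-1,"x":0,"y":0.013,"z":0,"spin":0},{"fingers":-1,"x":0,"y":0.02,"z":0,"spin":0},{"fingers":-1,"x":0,"y":0.027,"z":0,"spin":0},{"fingers":-1,"x":0,"y":0.034,"z":0,"spin":0},{"fingers":-1,"x":0,"y":0.04,"z":0,"spin":0},{"fingers":-1,"x":0,"y":0.044,"z":0,"spin":0},{"fingers":-1,"x":0,"y":0.047,"z":0,"spin":0},{"fingers":-1,"x":0,"y":0.048,"z":0,"spin":0},{"fingers":-1,"x":0,"y":0.048,"z":0,"spin":0}]'
python3 -m handwheel '[{"fingers":-1,"x":0,"y":0,"z":0,"spin":0},{"fingers":-1,"x":0,"y":0,"z":0,"spin":0},{"fingers":-1,"x":0,"y":0,"z":0,"spin":0},{"fingers":-1,"x":0,"y":0,"z":0,"spin":0},{"fingers":-1,"x":0,"y":0,"z":0,"spin":0},{"fingers":-1,"x":0,"y":0,"z":0,"spin":0},{"fingers":-1,"x":0,"y":0,"z":0,"spin":0},{"fingers":-1,"x":0,"y":0,"z":0,"spin":0},{"fingers":-1,"x":0,"y":0,"z":0,"spin":0},{"fingers":-1,"x":0,"y":0,"z":0,"spin":0}]'
python3 - <<'E'
from h import *
# final: rear s=.4215 -> centre s=.4865
p=get_obs()['ee_pos']; print('s',p[:2]@U,'t',p[:2]@T)
q=.4865*U+.307*T; go(q[0],q[1],p[2],73.15)
E
```

```text
time_s: 8.35
ee_pos: [0.6017, 0.1384, 0.0379]
eef_rot: [-1.571, -0.0, 1.277]
force: [-0.4, 0.2, -2.8]
grip_width: 0.0398
time_s: 9.35
ee_pos: [0.6016, 0.1384, 0.0378]
eef_rot: [-1.571, 0.0, 1.277]
force: [-0.7, 0.5, -3.2]
grip_width: 0.0394
s 0.5356338225890401 t 0.3069575973549997
from [0.6016 0.1384 0.0378] yaw 73.15 -> x 0.0000 y 0.0000 z 0.0492 spin 0.00
```

```bash
python3 -m handwheel '[{"fingers":-1,"x":0,"y":0,"z":0.003,"spin":0},{"fingers":-1,"x":0,"y":0,"z":0.006,"spin":0},{"fingers":-1,"x":0,"y":0,"z":0.009,"spin":0},{"fingers":-1,"x":0,"y":0,"z":0.012,"spin":0},{"fingers":-1,"x":0,"y":0,"z":0.015,"spin":0},{"fingers":-1,"x":0,"y":0,"z":0.018,"spin":0},{"fingers":-1,"x":0,"y":0,"z":0.021,"spin":0},{"fingers":-1,"x":0,"y":0,"z":0.024,"spin":0},{"fingers":-1,"x":0,"y":0,"z":0.027,"spin":0},{"fingers":-1,"x":0,"y":0,"z":0.03,"spin":0}]'
python3 -m handwheel '[{"fingers":-1,"x":0,"y":0,"z":0.004,"spin":0},{"fingers":-1,"x":0,"y":0,"z":0.008,"spin":0},{"fingers":-1,"x":0,"y":0,"z":0.012,"spin":0},{"fingers":-1,"x":0,"y":0,"z":0.015,"spin":0},{"fingers":-1,"x":0,"y":0,"z":0.017,"spin":0},{"fingers":-1,"x":0,"y":0,"z":0.019,"spin":0},{"fingers":-1,"x":0,"y":0,"z":0.019,"spin":0},{"fingers":-1,"x":0,"y":0,"z":0.019,"spin":0},{"fingers":-1,"x":0,"y":0,"z":0.019,"spin":0},{"fingers":-1,"x":0,"y":0,"z":0.019,"spin":0}]'
python3 - <<'E'
from h import *
p=get_obs()['ee_pos']; print('s',p[:2]@U,'t',p[:2]@T)
P,d=snap('top'); p2,d2=snap('scene'); np.savez('t5.npz',p=P,d=d,p2=p2,d2=d2)
a=cv2.resize(P[190:275,200:330,::-1],(520,340)); 
u0,v0,k=230,165,5
im=cv2.resize(p2[v0:v0+85,u0:u0+130,::-1],None,fx=k,fy=k,interpolation=cv2.INTER_CUBIC)
c=cams.get_calibration('scene'); V=np.array(c['view'])
def dot(s,t,z,col):
    q=V[:3,:3]@np.r_[s*U+t*T,z]+V[:3,3]; q=c['fx']*q[0]/q[2]+c['cx'],c['fy']*q[1]/q[2]+c['cy']
    cv2.circle(im,(int((q[0]-u0+.5)*k),int((q[1]-v0+.5)*k)),3,col,1)
dot(.6185,.292,.047,(0,255,0)); dot(.6185,.322,.047,(0,255,0))
for t in(.287,.327): dot(.4215,t,.052,(0,0,255)); dot(.4215,t,.01,(0,0,255))
for t in(.398,.498): dot(.4215,t,.012,(255,0,255))
cv2.imwrite('pics/l5.png',im)
E
```

```text
time_s: 10.35
ee_pos: [0.5728, 0.1472, 0.0379]
eef_rot: [-1.571, -0.0, 1.277]
force: [3.6, -0.2, -3.5]
grip_width: 0.0396
time_s: 11.35
ee_pos: [0.5549, 0.1526, 0.0379]
eef_rot: [-1.571, -0.0, 1.277]
force: [3.7, -1.0, -3.6]
grip_width: 0.0401
s 0.4867572564098416 t 0.30694810950160295
```

View pics/l5.png

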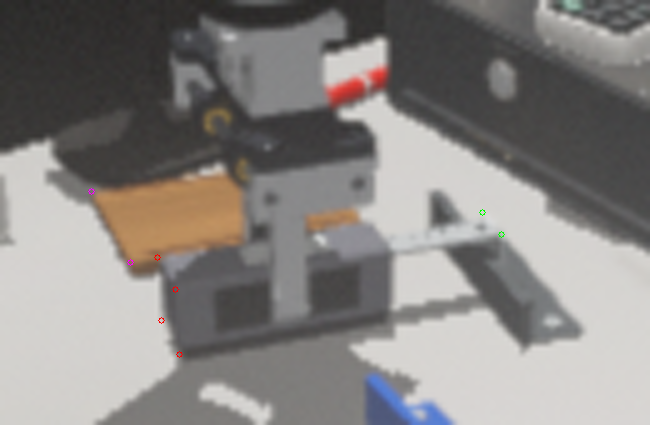

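The rule is hooked and drawn out about 37 mm. The spring reads 3.7 N on the wrist, and the case's rear bottom corner at (182,356) is on the target mark (180,354). Press down in steps.

```bash
python3 -m handwheel '[{"fingers":-1,"x":0,"y":0.001,"z":0,"spin":0},{"fingers":-1,"x":0,"y":0.002,"z":0,"spin":0},{"fingers":-1,"x":0,"y":0.003,"z":0,"spin":0},{"fingers":-1,"x":0,"y":0.004,"z":0,"spin":0},{"fingers":-1,"x":0,"y":0.005,"z":0,"spin":0},{"fingers":-1,"x":0,"y":0.006,"z":0,"spin":0},{"fingers":-1,"x":0,"y":0.007,"z":0,"spin":0},{"fingers":-1,"x":0,"y":0.008,"z":0,"spin":0},{"fingers":-1,"x":0,"y":0.008,"z":0,"spin":0},{"fingers":-1,"x":0,"y":0.008,"z":0,"spin":0}]' 60; python3 -c "
from h import *
p=get_obs()['ee_pos']; print('s',p[:2]@U,p)"
```

```text
time_s: 12.45
ee_pos: [0.5551, 0.1526, 0.0308]
eef_rot: [-1.572, -0.0, 1.277]
force: [-0.9, -2.1, 9.6]
grip_width: 0.0398
s 0.4869435465169726 [0.55507196 0.15262179 0.03081995]
```

```bash
python3 -m handwheel '[{"fingers":-1,"x":0,"y":0.0005,"z":0,"spin":0},{"fingers":-1,"x":0,"y":0.001,"z":0,"spin":0},{"fingers":-1,"x":0,"y":0.0015,"z":0,"spin":0},{"fingers":-1,"x":0,"y":0.002,"z":0,"spin":0},{"fingers":-1,"x":0,"y":0.002,"z":0,"spin":0},{"fingers":-1,"x":0,"y":0.002,"z":0,"spin":0},{"fingers":-1,"x":0,"y":0.002,"z":0,"spin":0},{"fingers":-1,"x":0,"y":0.002,"z":0,"spin":0},{"fingers":-1,"x":0,"y":0.002,"z":0,"spin":0},{"fingers":-1,"x":0,"y":0.002,"z":0,"spin":0}]'; python3 -c "
from h import *
p=get_obs()['ee_pos']; print('s',p[:2]@U,p)"
```

```text
time_s: 13.45
ee_pos: [0.5551, 0.1526, 0.0298]
eef_rot: [-1.572, -0.0, 1.277]
force: [-5.9, -3.1, 21.7]
grip_width: 0.0397
s 0.48700436805715575 [0.55513968 0.15263554 0.02978244]
```

```bash
python3 -m handwheel '[{"fingers":-1,"x":0,"y":0.0003,"z":0,"spin":0},{"fingers":-1,"x":0,"y":0.0006,"z":0,"spin":0},{"fingers":-1,"x":0,"y":0.001,"z":0,"spin":0},{"fingers":-1,"x":0,"y":0.001,"z":0,"spin":0},{"fingers":-1,"x":0,"y":0.001,"z":0,"spin":0},{"fingers":-1,"x":0,"y":0.001,"z":0,"spin":0},{"fingers":-1,"x":0,"y":0.001,"z":0,"spin":0},{"fingers":-1,"x":0,"y":0.001,"z":0,"spin":0},{"fingers":-1,"x":0,"y":0.001,"z":0,"spin":0},{"fingers":-1,"x":0,"y":0.001,"z":0,"spin":0}]'; python3 -c "
from h import *
p=get_obs()['ee_pos']; print('s',p[:2]@U,p)"
```

```text
time_s: 14.45
ee_pos: [0.5552, 0.1526, 0.0297]
eef_rot: [-1.572, -0.0, 1.277]
force: [-12.1, -5.0, 32.1]
grip_width: 0.0393
s 0.487065311316395 [0.55520063 0.15262653 0.02968561]
```

Hard stop reached: 10 N more force moved it only 0.1 mm. Ease off, release and rise.

```bash
python3 -m handwheel '[{"fingers":-1,"x":0,"y":-0.001,"z":0,"spin":0},{"fingers":-1,"x":0,"y":-0.002,"z":0,"spin":0},{"fingers":-1,"x":0,"y":-0.0025,"z":0,"spin":0},{"fingers":-0.1,"x":0,"y":-0.0025,"z":0,"spin":0},{"fingers":0.1,"x":0,"y":-0.0025,"z":0,"spin":0},{"fingers":0.4,"x":0,"y":-0.0025,"z":0,"spin":0},{"fingers":0.6,"x":0,"y":-0.0025,"z":0,"spin":0},{"fingers":0.6,"x":0,"y":-0.0025,"z":0,"spin":0},{"fingers":0.6,"x":0,"y":-0.0025,"z":0,"spin":0},{"fingers":0.6,"x":0,"y":-0.0025,"z":0,"spin":0}]'
python3 -m handwheel '[{"fingers":0.6,"x":0,"y":-0.01,"z":0,"spin":0},{"fingers":0.6,"x":0,"y":-0.03,"z":0,"spin":0},{"fingers":0.6,"x":0,"y":-0.05,"z":0,"spin":0},{"fingers":0.6,"x":0,"y":-0.08,"z":0,"spin":0},{"fingers":0.6,"x":0,"y":-0.11,"z":0,"spin":0},{"fingers":0.6,"x":0,"y":-0.14,"z":0,"spin":0},{"fingers":0.6,"x":0,"y":-0.17,"z":0,"spin":0},{"fingers":0.6,"x":0,"y":-0.2,"z":0,"spin":0},{"fingers":0.6,"x":0,"y":-0.2,"z":0,"spin":0},{"fingers":0.6,"x":0,"y":-0.2,"z":0,"spin":0}]'
python3 -c "
from h import *
go(.36,-.1,.23,73.15)"
```

```text
time_s: 15.45
ee_pos: [0.5548, 0.1526, 0.0293]
eef_rot: [-1.571, 0.0, 1.277]
force: [-0.4, -0.9, -0.3]
grip_width: 0.0751
time_s: 16.45
ee_pos: [0.5547, 0.1526, 0.23]
eef_rot: [-1.572, -0.001, 1.277]
force: [0.5, 0.1, -0.4]
grip_width: 0.0752
from [0.5547 0.1526 0.23  ] yaw 73.16 -> x -0.2982 y -0.0000 z 0.1131 spin 0.01
```

Move the arm aside for a clear top view.

```bash
python3 -m handwheel '[{"fingers":0.6,"x":-0.03,"y":0,"z":0.011,"spin":0},{"fingers":0.6,"x":-0.06,"y":0,"z":0.023,"spin":0},{"fingers":0.6,"x":-0.09,"y":0,"z":0.034,"spin":0},{"fingers":0.6,"x":-0.12,"y":0,"z":0.045,"spin":0},{"fingers":0.6,"x":-0.15,"y":0,"z":0.057,"spin":0},{"fingers":0.6,"x":-0.18,"y":0,"z":0.068,"spin":0},{"fingers":0.6,"x":-0.21,"y":0,"z":0.08,"spin":0},{"fingers":0.6,"x":-0.25,"y":0,"z":0.095,"spin":0},{"fingers":0.6,"x":-0.298,"y":0,"z":0.113,"spin":0},{"fingers":0.6,"x":-0.298,"y":0,"z":0.113,"spin":0}]'
python3 - <<'E'
from h import *
p,d=snap('top'); c=cams.get_calibration('top'); P=pts(d,c); Z=P[...,2]
cv2.imwrite('pics/f.png',cv2.resize(p[185:280,200:330,::-1],None,fx=6,fy=6,interpolation=cv2.INTER_CUBIC))
S=P[...,:2]@U; t=P[...,:2]@T
m=(Z>.035)&(abs(t-.307)<.035)&(S>.38)&(S<.64)
top=m&(Z>.041)&(S<.57); print('top z',np.median(Z[top]),'n',top.sum())
k=np.argwhere(top)[:,::-1]; W=np.array([ray(c,u,v,.046)[:2] for u,v in k]); W=np.c_[W@U,W@T].astype(np.float32)
r=cv2.minAreaRect(W*1000); print(r,'rear s',np.percentile(W[:,0],[0,1,3]),'front',W[:,0].max())
b=m&(S>.57); print('blade/hook s max',S[b].max(),'t',np.median(t[b]),'z',np.median(Z[b]))
E
```

```text
time_s: 17.45
ee_pos: [0.3575, -0.1027, 0.2286]
eef_rot: [-1.569, 0.001, 1.272]
force: [0.9, -0.4, 0.1]
grip_width: 0.0752
top z 0.04629193724876757 n 593
((495.591796875, 305.8095397949219), (40.30264663696289, 146.86546325683594), 89.65007019042969) rear s [0.42210525 0.42389949 0.42655122] front 0.56904334
blade/hook s max 0.6230111229999994 t 0.3067582144007143 z 0.038628814889749785
```

View pics/f.png

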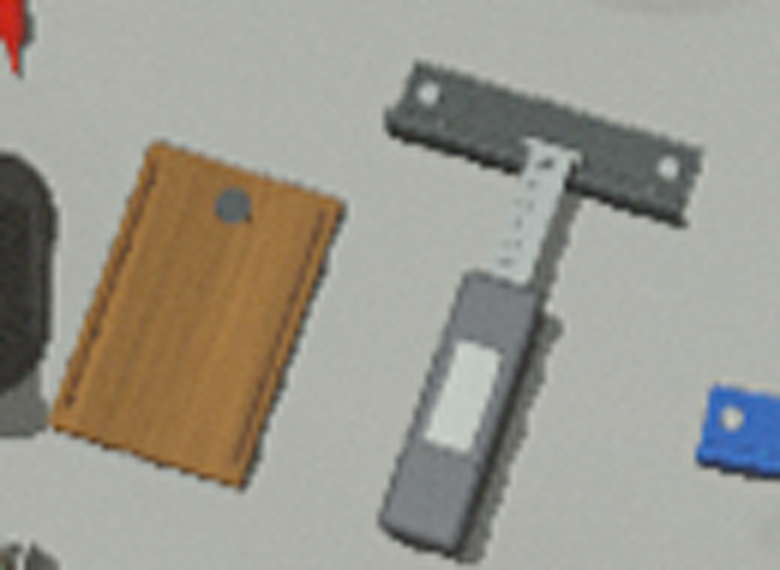

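Everything agrees. Case top is at 46.3 mm (46 expected when locked), the rear is within about 2 mm of the board-edge line, the claw's outer face is about 4 mm past the upstand's far face, and the angle is off by 0.4°. Handing in.

```bash
python3 -c "
from h import *
print(workorder.hand_in())"
```

```text
the job is handed in; nothing more can be done
None
```

The rule is hooked over the dark steel upstand, drawn out about 37 mm and locked. I handed the job in at about 17.5 s; no verdict is reported.

I gripped the case across its sides and lowered the claw behind the upstand, 8 mm right of its middle. I then drew the case back until its rear was level with the board's near edge. The spring showed about 3.7 N on the wrist during the pull. I pressed until it hit the hard stop, where another 10 N moved it only 0.1 mm, then released and moved the arm clear.

Last checks from the top camera:

| Check | Measured | Target |
|---|---|---|
| Case top height | 46.3 mm | 46 mm when locked |
| Case rear to board-edge line | about 1–2 mm | within 7 mm |
| Claw's outer face past the upstand's far face | about 4.5 mm (claw is 4 mm thick, so its inner face sits against the upstand) | within 6 mm for the inner face |
| Angle to the upstand | about 0.4° | within 8° |

The carry passed well above the bystanders and the blue look-alike, and I felt no contact there. I did not re-measure their positions at the end. None of the checks failed or disagreed.

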